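# Seat a tanged taper arbor in its spindle and rock it free

## Robot

A 7-joint arm with a two-finger parallel gripper is mounted at the origin on a cart in front of the work surface, level with it; the furniture and walls round the work are solid. World frame = base frame: x ahead of the robot, y to its left, z up, the work surface at z = 0. Lengths are in m, angles in rad, forces in N, time in s.
With the tool pointing down it reaches from about 0.425 to 0.95 m from the base axis. Payload 4.7 kg.
Tool frame: the origin (TCP) lies where the fingers leave the gripper's body, on its centre line; the fingertips stand 73 mm ahead of it and the grasp point (between the pads) lies 54 mm ahead of it; z points along the fingers, y is the line along which they close (so a half turn about z gives the same grasp; the last joint's range is limited). The gripper opens to 85 mm and grips with 20 to 120 N. Pads are 22 mm wide; open, the fingers measure 114 mm over their backs; the gripper's body (76 mm by 85 mm) begins 54 mm behind the grasp point. The pads swing forward as they close: fully open they stand 13 mm farther back than shut.
Start: joints at [-1.312, 0.469, -0.049, 1.532, 0.024, 1.141, -0.082], TCP at [0.192, 0.647, 0.304] pointing down, gripper open.
Joint ranges: [-2.59, 2.59], [-0.33, 1.99], [-1.39, 1.29], [0.1, 2.45], [-1.04, 4.18], [0.21, 1.99], [-2.66, 2.66]. Speed limits (rad/s): [2.57, 2.57, 3.14, 3.14, 3.14, 3.14, 3.14].

## Interface

Orientations are given as a 3x3 rotation matrix whose columns are the frame's x, y, z axes.
In Python, from cell import sensors, capture, ticket gives the robot as it stands.
- The arm moves only by the tool carry_out, never from a script. Its argument "commands" is one flat list of numbers, 5 for each row, row after row: the opening, from 0 (shut) to 1 (fully open), then the shift along the tool's x, y, z in cm, then the turn about the tool's z in rad. In form: [gripper, tx, ty, tz, turn, gripper, tx, ty, tz, turn, ...]. A call has 1 to 20 rows; each row is the pose to reach, as a shift and turn from the pose commanded when the call began, along the tool's axes at that moment; what a row does not reach only later rows make up. A row lasts 1/10 s, in which the tool goes at most 50 mm and 8.59 degrees, less where a joint would pass 70% of its speed; a pose out of reach is approached as far as the arm can. A call with a gripper value outside its range is refused whole. The fingers move at their own pace and stop on an object; "squeeze" is the grip in N (left out, the last holds). Time passes only in rows, so rows that repeat a pose let the fingers close. It gives the time, the measured TCP pose, the force, the opening and the grip force at its end, in the units of the state.
- sensors.observe(): the state, without advancing time (a new reading comes with each control period).
- capture(name): name is "scene" or "top" or "wrist"; returns a dict with "pixels" (384x512x3 uint8, red, green, blue), "range_z" (384x512 float32, m along the optical axis (not along the pixel's ray), 0 where there is no reading), "vfov" (degrees; the focal length in pixels is half the picture's height over the tangent of half this angle, whatever the lens; pixels are square), "cx", "cy" (the principal point, pixels), "R" (3x3) and "t" (3): a world point X has camera coordinates R X + t; the wrist camera has in their place "mount" (4x4, takes a point from camera to tool coordinates, whose origin is the TCP and whose axes are the flange's). Camera axes: x right, y down, z forward; pixel columns grow to the right and rows downward; lengths in m; the calibration is good to about 2 mm. A picture is of the moment at which its call begins: read the wrist's pose just before it.
- ticket.job_done(): hands the job in; it is judged then, once.
The state is a dict: "time": time; "joint_pos": joint angles; "qd": joint speeds; "joint_efforts": joint torques, N m; "position": TCP position; "tool_rot": TCP orientation; "wrist_force": force on the tool from outside, world axes, zero at the start; "wrist_torque": the same for the moment, N m; "finger_gap": opening from 0.0 (shut) to 1.0 (fully open); "grip_force": force on a finger pad.
Only numpy, scipy, OpenCV 4.12 (cv2) and the standard library are available. Lean on these libraries where they do the work, as an engineer would, in place of code of your own. Each camera call takes 0.05 s, during which the arm holds its last target. There are 200 camera calls.

## Task

Take the steel taper arbor by its flat handle out of the wooden rack block and lower it cone first into the conical cup of the bench spindle, twisting it gently by feel until the tang drops into the cross slot in the cup floor and the taper sits fully home. Then check that it rocks free: with the taper home, turn the handle clockwise (seen from above) until it lines up with the index pegs on that side, then anticlockwise until it lines up with the other pair. Let go with the arbor upright and home, never bearing on the spindle with more than about 40 newtons, and leave the other things where they are.

Things in the scene. Friction and masses are not known exactly. Their poses are not given: they have to be found in the camera images.
- arbor_grip (a point): Middle of the flat handle of the loose steel taper arbor (about 0.45 kg, 20 percent either way; 100 mm tall), on its axis. Handle plate: 44 mm along own x, 14 mm thick along own y; its top is 23 mm above this point, the collar's upper face 25 mm below. z points up along the axis. A half turn about z fits the same. At the start it hangs upright in the rack by its collar.
- arbor_collar (a point): Centre of the lower face of the arbor's round collar (68 mm across, 7 mm thick), 32 mm below arbor_grip; it rests on the rack at the start. Same axes. With the taper home it stays 4 mm above the cup mouth.
- cone_end (a point): Centre of the small end of the arbor's cone, 68 mm below arbor_grip, same axes. The cone widens from 34 mm across here to 57 mm, 32 mm higher (20 degrees each side). Below this point stands a flat tang 30 mm long along own x (parallel to the handle), 10 mm thick, 9 mm deep.
- rack: Wooden block 110 x 110 x 56 mm, fixed to the worktop, with one through hole of 61 mm in its middle. Origin at the centre of its underside, z up.
- seat: Bench spindle, fixed: dark steel base plate 130 (own x) x 110 x 10 mm with a round housing 98 mm across. Origin at the centre of its underside, z up. In it turns a bright steel spindle with a conical cup on the vertical axis, 1.4 rad each way from its middle position. It turns stiffly (about 0.12 N m), stays where left, and does not follow a tang dragged lightly (under 8 N) over the cup floor.
- cup_mouth (a point): Centre of the mouth of the cup, 56 mm above the seat's origin; axes of the seat. The cup matches the cone: 57 mm across here, 34 mm at its floor, 32 mm below. With the taper home arbor_grip is 36 mm above this point; with the tang standing on the cup floor beside the slot it is 45 mm above, and the cone is loose in the cup.
- slot (a point): Centre of the cup floor, 24 mm above the seat's origin; axes of the seat. A cross slot 12.4 mm wide, 10 mm deep runs right across the floor to take the tang (about 0.08 rad of play each way). With the spindle in its middle position the slot runs along the seat's own x; at the start it is turned anywhere up to 0.65 rad either way, which these axes do not show: find it by feel.
- pegs_cw: A pair of small upright index pegs (6 mm thick, 12 mm high) on the base plate of the spindle, 52 mm out on opposite sides of the housing: its own x axis is the line through the two, -0.95 rad about z (clockwise from above) from the seat's own x. Turn the handle plate parallel to this line. Origin at the seat's origin.
- pegs_ccw: The other pair of index pegs, the same, its own x axis +0.95 rad (anticlockwise) from the seat's own x.
- ring: Bystander: loose turned brown stone ring, 72 mm across, 16 mm high, origin at the centre of its underside.
- tin_lid: Bystander: loose round tin lid, 90 mm across, 9 mm high, origin at the centre of its underside.
- bowl: Bystander: loose amber stone bowl, 111 mm across, 40 mm high, origin at the centre of its underside.
- mortar: Bystander: loose pink stone mortar, 110 mm across, 80 mm high, origin at the centre of its underside.
- bottle: Bystander: loose white squeeze bottle, 38 mm across, 117 mm high, origin at the centre of its underside.
Mind the look-alikes: they are no part of the job. Leave any blue look-alike of the seat alone. Leave any red look-alike of the part that bears arbor_grip alone.

How it is judged:
By the outcome, as a careful person would: the job done as asked, in the order asked, and still so for the second after the job is handed in, with the robot touching nothing.
It also fails if it takes over 72 s, if anything falls off the work surface, if the arm or the gripper's body presses on something with over 40 N, if the wrist force passes 120 N, or if a joint passes its speed limit or range.

## Working session

There is one attempt and no reset: what is moved stays moved. The work goes in short steps, Python scripts to look and compute and a tool call to move; the robot and the scene stay as the last step left them, time stands still between calls to the robot, and variables do not carry over. Pictures are saved under pics/ and viewed, at most 10 in all, crops included, and the job is handed in when it is done.

Besides the shell and the picture viewer there is one more tool, called after "Emit:" as a command line: name --argument value ..., lists and objects as JSON in quotes. carry_out: Moves the arm, as the interface text tells. Its arguments: {"type":"object","properties":{"commands":{"type":"array"},"squeeze":{"type":"number"}},"required":["commands"]}

```bash
mkdir -p pics; ls; python3 - <<'E'
from cell import sensors,capture
import cv2,numpy as np
s=sensors.observe();print(s)
ims=[]
for n in("scene","top"):
    c=capture(n);np.savez(f"pics/{n}.npz",**c);cv2.imwrite(f"pics/{n}0.png",c["pixels"][...,::-1]);print(n,c["vfov"],c["R"],c["t"],c["cx"],c["cy"])
E
```

```text
pics
{'time': 0.0, 'joint_pos': array([-1.31190672,  0.46949915, -0.0485845 ,  1.53372447,  0.02411112,
        1.14098504, -0.08227672]), 'qd': array([-5.00655560e-04, -4.11716501e-04,  8.82794738e-04,  1.77807925e-04,
        1.65907704e-03, -1.32762566e-03,  3.91452208e-06]), 'joint_efforts': array([ 7.35269680e-06, -5.10321450e+01, -4.67946217e-02, -2.37708163e+01,
        1.06054134e-02,  7.40135234e-03,  8.33313919e-06]), 'position': array([0.19145319, 0.64681118, 0.3028094 ]), 'tool_rot': array([[-9.58888070e-01,  2.83784125e-01, -4.89628997e-04],
       [ 2.83784533e-01,  9.58886050e-01, -1.97003027e-03],
       [-8.95649023e-05, -2.02798766e-03, -9.99997940e-01]]), 'wrist_force': array([0.42309587, 0.59117029, 0.93062735]), 'wrist_torque': array([-0.01156884, -0.01317255, -0.03106717]), 'grip_force': 0.0, 'finger_gap': 0.9962206184610362}
scene 46.87105866508195 [[ 0.56999505 -0.82129369  0.02413132]
 [-0.4873517  -0.36158588 -0.79482323]
 [ 0.66150885  0.44128487 -0.60636104]] [-0.40289692  0.32629047  0.90070002] 255.3353824503871 189.3371549914869
top 49.70656039697989 [[ 0.0680303  -0.99766748  0.00560964]
 [-0.97480484 -0.06766642 -0.21254831]
 [ 0.21243212  0.00899142 -0.97713446]] [-0.11730641  0.59479135  1.00028984] 257.2044644807015 194.45005737005707
```

View pics/scene0.png

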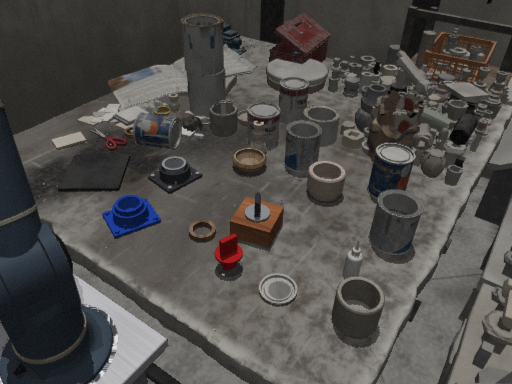

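View pics/top0.png

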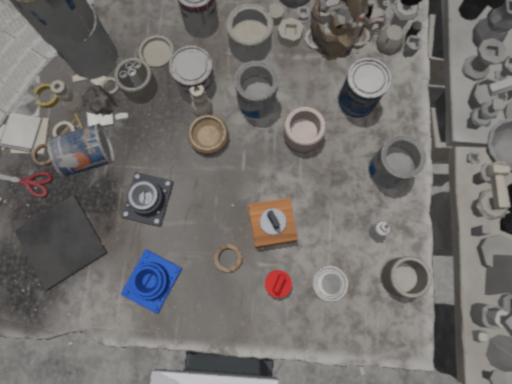

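The pictures show the arbor in the orange rack (top view ~273,222; handle dark, slanted), and the spindle at top view ~147,199. The blue and red look-alikes are at (152,281) and (278,284).

```bash
cat > h.py <<'E'
import numpy as np,cv2
def cloud(c):
    H,W=c["range_z"].shape;f=H/2/np.tan(np.radians(c["vfov"])/2)
    v,u=np.mgrid[:H,:W];z=c["range_z"]
    P=np.stack([(u-c["cx"])/f*z,(v-c["cy"])/f*z,z],-1)
    return P
def world(c): return (cloud(c)-c["t"])@c["R"]
def rect(p):
    r=cv2.minAreaRect((p*1000).astype(np.float32));b=cv2.boxPoints(r)/1000
    e=b[1]-b[0];g=b[2]-b[1]
    L=e if np.linalg.norm(e)>np.linalg.norm(g) else g
    return np.array(r[0])/1000,np.array(r[1]),np.arctan(L[1]/L[0])
def circ(p):
    A=np.c_[2*p,np.ones(len(p))];s=np.linalg.lstsq(A,(p**2).sum(1),rcond=None)[0]
    return s[:2],np.sqrt(s[2]+s[0]**2+s[1]**2)
E
python3 - <<'E'
from h import *
for n in("top","scene"):
    c=np.load(f"pics/{n}.npz");X=world(c);ok=c["range_z"]>0
    def near(u,v):return X[v,u]
    a=X[222,273] if n=="top" else X[212,257]
    s=X[199,147] if n=="top" else X[170,175]
    print(n,a,s)
    d=np.hypot(*(X[...,:2]-a[:2]).transpose(2,0,1))
    m=ok&(d<.06)
    h=X[m&(X[...,2]>.095)&(d<.05)]; print("handle",len(h),rect(h[:,:2]),h[:,2].max())
    h=X[m&(X[...,2]>.058)&(X[...,2]<.068)&(d<.05)]; print("collar",len(h),rect(h[:,:2]),np.median(h[:,2]))
    h=X[ok&(d<.085)&(X[...,2]>.045)&(X[...,2]<.075)]; print("rack",len(h),rect(h[:,:2]))
    d=np.hypot(*(X[...,:2]-s[:2]).transpose(2,0,1))
    h=X[ok&(d<.075)&(X[...,2]>.047)]; print("housing",len(h),rect(h[:,:2]),np.median(h[:,2]))
    h=X[ok&(d<.1)&(X[...,2]>.006)&(X[...,2]<.03)]; print("plate",len(h),rect(h[:,:2]))
E
```

```text
top [ 0.52637128 -0.11949087  0.1078867 ] [0.57927299 0.21799854 0.01491425]
handle 113 (array([ 0.5356972 , -0.12042603]), array([44.03794861, 14.70389271]), np.float32(0.5603535)) 0.11512001465217198
collar 463 (array([ 0.52579437, -0.11973448]), array([95.34194946, 90.5461731 ]), np.float32(0.6342404)) 0.062155466770441176
rack 1719 (array([ 0.53596143, -0.1205972 ]), array([110.73694611, 109.98886871]), np.float32(0.23161331))
housing 315 (array([0.58305981, 0.22007408]), array([75.61091614, 72.83742523]), np.float32(0.7355998)) 0.054325218901118265
plate 1143 (array([0.58369922, 0.23003233]), array([150.78060913, 129.89434814]), np.float32(1.3962967))
scene [ 0.51722914 -0.1343907   0.08150704] [0.55896994 0.19095005 0.0535425 ]
handle 86 (array([ 0.53589282, -0.12230011]), array([45.79008102, 13.05571651]), np.float32(0.60546994)) 0.11444074566693598
collar 345 (array([ 0.52454156, -0.13313844]), array([83.61632538, 89.69107819]), np.float32(-1.3839594)) 0.06295872198616975
rack 1204 (array([ 0.53683331, -0.12177646]), array([115.2512207 , 112.08763123]), np.float32(0.22678179))
housing 191 (array([0.5828877 , 0.21857462]), array([75.31455231, 69.74524689]), np.float32(0.7871671)) 0.05465845898852143
plate 569 (array([0.56714594, 0.19788332]), array([114.07933807, 162.5092926 ]), np.float32(-0.65734774))
```

```bash
cat >> h.py <<'E'
def plan(pos,yaw):
    "shift (cm, tool axes) and turn from present pose to TCP pos, tool-x yaw"
    from cell import sensors
    s=sensors.observe();R=s["tool_rot"];d=R.T@(np.array(pos)-s["position"])*100
    y=np.arctan2(R[1,0],R[0,0])
    print("t",s["time"],"pos",s["position"].round(4),"yaw",round(y,3),"shift",d.round(2),"turn",round(y-yaw,3),"F",s["wrist_force"].round(1),"T",s["wrist_torque"].round(2),"gap",round(s["finger_gap"],3),"q",s["joint_pos"].round(2))
E
python3 - <<'E'
from h import *
from cell import capture
w=capture("wrist");print(w["mount"].round(3),w["vfov"])
plan([.583,.219,.30],1.93)
E
```

```text
[[ 0.    -0.953 -0.303  0.077]
 [ 1.    -0.     0.    -0.   ]
 [-0.    -0.303  0.953 -0.07 ]
 [ 0.     0.     0.     1.   ]] 66.719523592861
t 0.15 pos [0.1914 0.647  0.3031] yaw 2.854 shift [-49.69 -29.93   0.36] turn 0.924 F [-0.4 -0.5  0.4] T [ 0.01 -0.02 -0.03] gap 1.002 q [-1.31  0.47 -0.05  1.53  0.02  1.14 -0.08]
```

Emit:
carry_out --commands '[1, -24.8, -15, 0.2, 0.46, 1, -49.7, -29.9, 0.4, 0.92, 1, -49.7, -29.9, 0.4, 0.92, 1, -49.7, -29.9, 0.4, 0.92, 1, -49.7, -29.9, 0.4, 0.92, 1, -49.7, -29.9, 0.4, 0.92, 1, -49.7, -29.9, 0.4, 0.92, 1, -49.7, -29.9, 0.4, 0.92, 1, -49.7, -29.9, 0.4, 0.92, 1, -49.7, -29.9, 0.4, 0.92, 1, -49.7, -29.9, 0.4, 0.92, 1, -49.7, -29.9, 0.4, 0.92, 1, -49.7, -29.9, 0.4, 0.92, 1, -49.7, -29.9, 0.4, 0.92, 1, -49.7, -29.9, 0.4, 0.92, 1, -49.7, -29.9, 0.4, 0.92]'

```text
time: 1.75
position: [0.5823, 0.2213, 0.2997]
tool_rot: [[-0.358, 0.934, -0.001], [0.934, 0.358, 0.001], [0.001, -0.0, -1.0]]
wrist_force: [-0.2, -0.9, 0.6]
finger_gap: 0.998
grip_force: 0.0
```

```bash
cat >> h.py <<'E'
def wrist(name):
    from cell import sensors,capture
    s=sensors.observe();w=capture("wrist");cv2.imwrite(f"pics/{name}.png",w["pixels"][...,::-1])
    M=w["mount"];X=(cloud(w)@M[:3,:3].T+M[:3,3])@s["tool_rot"].T+s["position"]
    np.savez(f"pics/{name}.npz",X=X,ok=w["range_z"]>0,px=w["pixels"]);return X,w["range_z"]>0,w["pixels"]
E
python3 - <<'E'
from h import *
X,ok,px=wrist("w1")
d=np.hypot(X[...,0]-.583,X[...,1]-.219)
h=X[ok&(d<.08)&(X[...,2]>.047)&(X[...,2]<.065)]; print("housing",len(h),rect(h[:,:2]),np.median(h[:,2]))
m=ok&(d<.095)&(X[...,2]>.006)
h=X[m]; print("all",len(h),rect(h[:,:2]))
hh=cv2.convexHull((h[:,:2]*1000).astype(np.float32))[:,0];print(hh.round(0).tolist()[::3])
plan([.5358,-.1215,.25],.585)
E
```

```text
housing 1807 (array([0.58263934, 0.22037013]), array([72.68017578, 73.09106445]), np.float32(-0.3977623)) 0.055791902681658845
all 47730 (array([0.58079553, 0.22062714]), array([110.30374146, 137.24517822]), np.float32(-0.16286126))
[[655.0, 262.0], [648.0, 265.0], [540.0, 283.0], [528.0, 283.0], [511.0, 179.0], [623.0, 158.0], [639.0, 163.0]]
t 1.8 pos [0.5824 0.2211 0.2998] yaw 1.937 shift [-30.33 -16.6    4.96] turn 1.352 F [ 0.2 -0.1 -0.4] T [-0.02 -0.05  0.  ] gap 0.999 q [-0.67  0.39  0.32  1.68 -0.14  1.08  0.06]
```

View pics/w1.png

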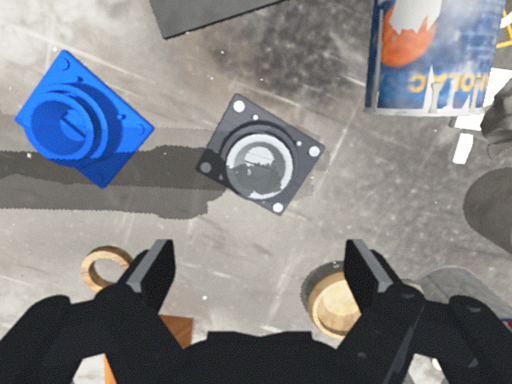

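The wrist view shows the dark seat plate around (258,165), its slot dimly visible in the cup, and the blue decoy at (80,120). Next is a refined plate yaw, by colour.

```bash
python3 - <<'E'
from h import *
D=np.load("pics/w1.npz");X,ok,px=D["X"],D["ok"],D["px"]
d=np.hypot(X[...,0]-.583,X[...,1]-.2205)
print(px[120,250],px[130,310],px[80,220],px[190,330],px[178,200])
print([X[v,u].round(4).tolist() for u,v in((239,105),(313,151),(277,207),(206,167))])
for lo,hi in((.006,.03),(.0065,.014),(.008,.03)):
    m=(ok&(d<.1)&(X[...,2]>lo)&(X[...,2]<hi)).astype(np.uint8)
    m=cv2.morphologyEx(m,cv2.MORPH_OPEN,np.ones((3,3)))
    n,l,st,_=cv2.connectedComponentsWithStats(m);k=1+st[1:,4].argmax()
    h=X[l==k];print(lo,len(h),rect(h[:,:2]))
fl=ok&(d>.1)&(d<.13);print(np.median(X[fl][:,2]))
# bright rim of spindle circle & corners colour crop
c=cv2.resize(px[90:220,185:335],None,fx=4,fy=4,interpolation=cv2.INTER_CUBIC);cv2.imwrite("pics/c1.png",c[...,::-1])
E
```

```text
[111 114 121] [193 187 176] [173 158 149] [181 176 170] [101  99  91]
[[0.5372, 0.2724, 0.016], [0.6408, 0.2535, 0.0147], [0.6272, 0.169, 0.0148], [0.5239, 0.187, 0.0149]]
0.006 3838 (array([0.5828335 , 0.22030865]), array([110.30461121, 130.17028809]), np.float32(-0.16254286))
0.0065 3280 (array([0.58283887, 0.22043637]), array([110.01765442, 130.17227173]), np.float32(-0.16286147))
0.008 3763 (array([0.582758  , 0.22067633]), array([109.6359787, 129.5556488]), np.float32(-0.16222814))
0.0003401605795698426
```

View pics/c1.png

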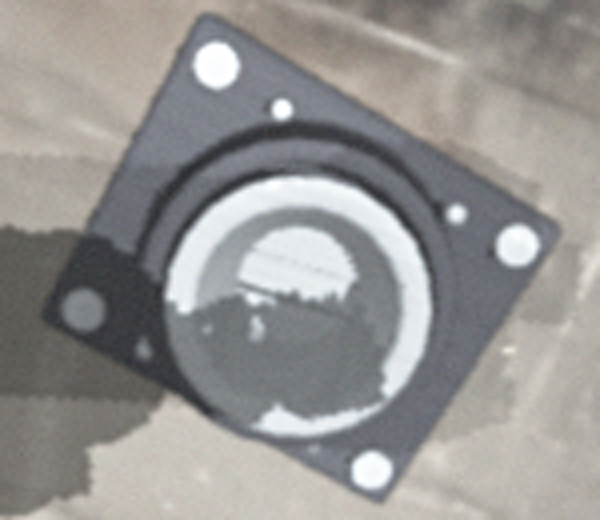

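Crop: pegs visible as small dots at (282,108),(456,214). The slot in the cup floor runs along the line (240,283)-(345,317). Seat centre is (0.583,0.2205), yaw -0.163. Next, move over the rack.

Emit:
carry_out --commands '[1, -30.3, -16.6, 3, 1.35, 1, -30.3, -16.6, 3, 1.35, 1, -30.3, -16.6, 3, 1.35, 1, -30.3, -16.6, 3, 1.35, 1, -30.3, -16.6, 3, 1.35, 1, -30.3, -16.6, 3, 1.35, 1, -30.3, -16.6, 3, 1.35, 1, -30.3, -16.6, 3, 1.35, 1, -30.3, -16.6, 3, 1.35, 1, -30.3, -16.6, 3, 1.35, 1, -30.3, -16.6, 3, 1.35, 1, -30.3, -16.6, 3, 1.35, 1, -30.3, -16.6, 3, 1.35]'

```text
time: 3.1
position: [0.5358, -0.1222, 0.2699]
tool_rot: [[0.833, 0.553, 0.0], [0.553, -0.833, 0.0], [0.0, -0.0, -1.0]]
wrist_force: [-0.3, 0.3, 0.2]
finger_gap: 0.998
grip_force: 0.0
```

```bash
python3 - <<'E'
from h import *
D=np.load("pics/w1.npz");X=D["X"]
import math
for a,b in(((245,161),(271,169)),((249,151),(271,159))):
    e=X[b[1],b[0]]-X[a[1],a[0]];print("slot",X[a[1],a[0]],X[b[1],b[0]],math.atan2(e[1],e[0]))
X,ok,px=wrist("w2")
d=np.hypot(X[...,0]-.5358,X[...,1]+.1215)
h=X[ok&(d<.04)&(X[...,2]>.1)&(X[...,2]<.12)]; print("handle",len(h),rect(h[:,:2]),np.median(h[:,2]))
h=X[ok&(d<.05)&(X[...,2]>.061)&(X[...,2]<.066)]; print("collar",len(h),rect(h[:,:2]))
c,_,y=rect(X[ok&(d<.04)&(X[...,2]>.1)&(X[...,2]<.12)][:,:2])
plan([c[0],c[1],.145],y)
E
```

```text
slot [0.56663925 0.21345386 0.0223149 ] [0.60026402 0.21491693 0.01985669] 0.043484073788494206
slot [0.56684957 0.2270351  0.0237825 ] [0.59640015 0.22534193 0.01299611] -0.05723457926646925
handle 859 (array([ 0.53710895, -0.1201468 ]), array([43.74463654, 13.93344116]), np.float32(0.5535227)) 0.11108372404445696
collar 2671 (array([ 0.53784393, -0.11995665]), array([65.41517639, 67.15345764]), np.float32(-1.040793))
t 3.15 pos [ 0.5357 -0.1223  0.2699] yaw 0.586 shift [ 0.23 -0.1  12.49] turn 0.032 F [-0.8 -1.1  0.2] T [-0.03 -0.01 -0.02] gap 0.996 q [-0.41  0.35  0.71  1.9  -0.27  0.98 -0.56]
```

Emit:
carry_out --commands '[1, 0.2, -0.1, 4, 0.03, 1, 0.2, -0.1, 8, 0.03, 1, 0.2, -0.1, 11, 0.03, 1, 0.2, -0.1, 12.5, 0.03, 1, 0.2, -0.1, 12.5, 0.03, 0.1, 0.2, -0.1, 12.5, 0.03, 0, 0.2, -0.1, 12.5, 0.03, 0, 0.2, -0.1, 12.5, 0.03, 0, 0.2, -0.1, 12.5, 0.03, 0, 0.2, -0.1, 12.5, 0.03, 0, 0.2, -0.1, 12.5, 0.03, 0, 0.2, -0.1, 12.5, 0.03]' --squeeze 80

```text
time: 4.35
position: [0.5371, -0.1206, 0.1456]
tool_rot: [[0.85, 0.526, 0.001], [0.526, -0.85, 0.001], [0.001, -0.0, -1.0]]
wrist_force: [-1.8, 0.8, 6.5]
finger_gap: 0.155
grip_force: 79.0
```

```bash
python3 - <<'E'
from h import *
plan([.583,.2205,.27],3.18)
E
```

```text
t 4.35 pos [ 0.5371 -0.1206  0.1456] yaw 0.554 shift [ 21.86 -26.59 -12.41] turn -2.626 F [-1.8  0.8  6.5] T [0.24 0.23 0.02] gap 0.155 q [-0.32  0.52  0.61  2.   -0.44  0.75 -0.46]
```

Emit:
carry_out --commands '[0, 0, 0, -1, 0, 0, 0, 0, -4, 0, 0, 0, 0, -8, 0, 0, 0, 0, -12, 0, 0, 4, -5, -12.4, -0.15, 0, 8, -10, -12.4, -0.3, 0, 12, -15, -12.4, -0.45, 0, 16, -20, -12.4, -0.6, 0, 20, -25, -12.4, -0.75, 0, 21.8, -26.6, -12.4, -0.9, 0, 21.8, -26.6, -12.4, -1.05, 0, 21.8, -26.6, -12.4, -1.2, 0, 21.8, -26.6, -12.4, -1.35, 0, 21.8, -26.6, -12.4, -1.5, 0, 21.8, -26.6, -12.4, -1.65, 0, 21.8, -26.6, -12.4, -1.8, 0, 21.8, -26.6, -12.4, -1.95, 0, 21.8, -26.6, -12.4, -2.1, 0, 21.8, -26.6, -12.4, -2.25, 0, 21.8, -26.6, -12.4, -2.4]'

```text
time: 6.35
position: [0.5817, 0.2194, 0.268]
tool_rot: [[-0.983, 0.181, -0.002], [0.181, 0.983, -0.002], [0.001, -0.002, -1.0]]
wrist_force: [-0.8, -0.8, -4.6]
finger_gap: 0.152
grip_force: 78.8
```

```bash
python3 - <<'E'
from h import *
X,ok,px=wrist("w3")
plan([.583,.2205,.18],3.18)
E
```

```text
t 6.4 pos [0.5817 0.2194 0.2681] yaw 2.963 shift [-0.12  0.15  8.81] turn -0.217 F [ 0.8  0.5 -4.3] T [0.05 0.01 0.03] gap 0.153 q [-0.5   0.41  0.09  1.71 -0.04  1.02  1.  ]
```

View pics/w3.png

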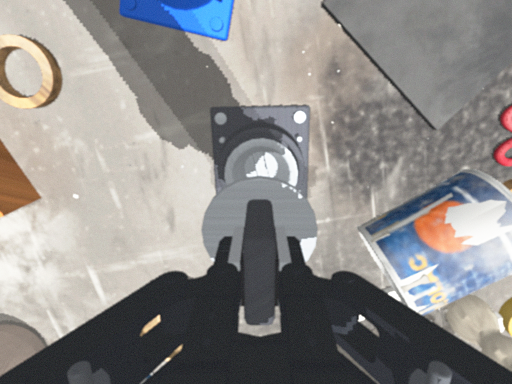

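The arbor hangs upright in the grip and the handle lies between the pads, with the seat just beyond it at about (260,155). Lowering towards the cup.

Emit:
carry_out --commands '[0, -0.1, 0.15, 3, -0.15, 0, -0.1, 0.15, 6, -0.21, 0, -0.1, 0.15, 9, -0.21, 0, -0.1, 0.15, 9.9, -0.21, 0, -0.1, 0.15, 10.2, -0.21, 0, -0.1, 0.15, 10.2, -0.21]'

```text
time: 7.0
position: [0.5841, 0.2215, 0.1675]
tool_rot: [[-1.0, -0.021, 0.001], [-0.021, 1.0, 0.0], [-0.001, 0.0, -1.0]]
wrist_force: [-0.4, 0.7, -4.6]
finger_gap: 0.152
grip_force: 78.6
```

```bash
python3 - <<'E'
from h import *
plan([.583,.2205,.1586],3.18)
E
```

```text
t 7.0 pos [0.5841 0.2215 0.1675] yaw -3.12 shift [ 0.11 -0.1   0.89] turn -6.3 F [-0.4  0.7 -4.6] T [ 0.02 -0.02 -0.  ] gap 0.152 q [-0.46  0.53  0.04  1.79 -0.03  0.83  1.18]
```

Emit:
carry_out --commands '[0, 0.1, -0.1, 0.2, 0, 0, 0.1, -0.1, 0.4, 0, 0, 0.1, -0.1, 0.6, 0, 0, 0.1, -0.1, 0.8, 0, 0, 0.1, -0.1, 0.9, 0, 0, 0.1, -0.1, 0.9, 0]'

```text
time: 7.6
position: [0.5825, 0.2204, 0.1577]
tool_rot: [[-1.0, -0.022, -0.0], [-0.022, 1.0, -0.0], [0.0, -0.0, -1.0]]
wrist_force: [0.5, 0.4, -4.1]
finger_gap: 0.158
grip_force: 78.7
```

Emit:
carry_out --commands '[0, 0, 0, 0.1, 0, 0, 0, 0, 0.2, 0, 0, 0, 0, 0.2, 0]'

```text
time: 7.9
position: [0.5825, 0.2204, 0.1557]
tool_rot: [[-1.0, -0.022, -0.0], [-0.022, 1.0, -0.0], [0.0, -0.0, -1.0]]
wrist_force: [0.3, -0.1, -4.5]
finger_gap: 0.151
grip_force: 78.7
```

Emit:
carry_out --commands '[0, 0, 0, 0.1, 0, 0, 0, 0, 0.2, 0, 0, 0, 0, 0.2, 0]'

```text
time: 8.2
position: [0.5825, 0.2204, 0.1537]
tool_rot: [[-1.0, -0.022, -0.0], [-0.022, 1.0, -0.0], [0.0, -0.0, -1.0]]
wrist_force: [-0.5, -0.6, -5.1]
finger_gap: 0.151
grip_force: 78.7
```

Emit:
carry_out --commands '[0, 0, 0, 0.1, 0, 0, 0, 0, 0.2, 0, 0, 0, 0, 0.2, 0]'

```text
time: 8.5
position: [0.5825, 0.2204, 0.1517]
tool_rot: [[-1.0, -0.022, -0.0], [-0.022, 1.0, -0.0], [0.0, -0.0, -1.0]]
wrist_force: [-0.9, 0.3, -4.4]
finger_gap: 0.154
grip_force: 78.7
```

Likely already in the slot. I'll continue down in fine steps.

Emit:
carry_out --commands '[0, 0, 0, 0.1, 0, 0, 0, 0, 0.15, 0, 0, 0, 0, 0.15, 0]'

```text
time: 8.8
position: [0.5825, 0.2204, 0.1503]
tool_rot: [[-1.0, -0.022, -0.0], [-0.022, 1.0, 0.0], [0.0, 0.0, -1.0]]
wrist_force: [-0.8, -0.5, -4.6]
finger_gap: 0.151
grip_force: 78.7
```

Emit:
carry_out --commands '[0, 0, 0, 0.05, 0, 0, 0, 0, 0.1, 0, 0, 0, 0, 0.1, 0]'

```text
time: 9.1
position: [0.5827, 0.2204, 0.1497]
tool_rot: [[-1.0, -0.022, 0.0], [-0.022, 1.0, 0.0], [-0.0, 0.0, -1.0]]
wrist_force: [-0.7, -0.9, -2.9]
finger_gap: 0.153
grip_force: 79.3
```

Emit:
carry_out --commands '[0, 0, 0, 0.05, 0, 0, 0, 0, 0.05, 0, 0, 0, 0, 0.05, 0]'

```text
time: 9.4
position: [0.5827, 0.2204, 0.1496]
tool_rot: [[-1.0, -0.022, 0.0], [-0.022, 1.0, 0.0], [-0.0, 0.0, -1.0]]
wrist_force: [-2.5, -0.9, 5.2]
finger_gap: 0.153
grip_force: 80.1
```

Home, at 0.1496 as predicted and bearing about 10 N. Next is the clockwise turn to the pegs: tool yaw 3.163 → 2.029.

Emit:
carry_out --commands '[0, 0, 0, 0, 0.07, 0, 0, 0, 0, 0.14, 0, 0, 0, 0, 0.21, 0, 0, 0, 0, 0.28, 0, 0, 0, 0, 0.35, 0, 0, 0, 0, 0.42]'

```text
time: 10.0
position: [0.5829, 0.2204, 0.1496]
tool_rot: [[-0.921, 0.389, 0.001], [0.389, 0.921, 0.0], [-0.001, 0.0, -1.0]]
wrist_force: [-1.5, -2.0, 3.6]
finger_gap: 0.154
grip_force: 80.1
```

```bash
python3 - <<'E'
from h import *
plan([.5827,.2204,.1496],2.029)
E
```

```text
t 10.0 pos [0.5829 0.2204 0.1496] yaw 2.742 shift [ 0.01 -0.01  0.  ] turn 0.713 F [-1.5 -2.   3.6] T [-0.33  0.52  0.1 ] gap 0.154 q [-0.54  0.55  0.15  1.81 -0.11  0.79  0.83]
```

Emit:
carry_out --commands '[0, 0, 0, 0.01, 0.07, 0, 0, 0, 0.01, 0.14, 0, 0, 0, 0.01, 0.21, 0, 0, 0, 0.01, 0.28, 0, 0, 0, 0.01, 0.35, 0, 0, 0, 0.01, 0.42, 0, 0, 0, 0.01, 0.49, 0, 0, 0, 0.01, 0.56, 0, 0, 0, 0.01, 0.63, 0, 0, 0, 0.01, 0.69, 0, 0, 0, 0.01, 0.715, 0, 0, 0, 0.01, 0.715, 0, 0, 0, 0.01, 0.715]'

```text
time: 11.3
position: [0.5828, 0.2201, 0.1496]
tool_rot: [[-0.442, 0.897, 0.0], [0.897, 0.442, -0.0], [-0.0, 0.0, -1.0]]
wrist_force: [-3.1, -2.3, 5.5]
finger_gap: 0.157
grip_force: 80.3
```

```bash
python3 - <<'E'
from h import *
X,ok,px=wrist("w4")
d=np.hypot(X[...,0]-.583,X[...,1]-.2204)
h=X[ok&(d<.03)&(X[...,2]>.105)&(X[...,2]<.12)]; print("handle",len(h),rect(h[:,:2]),-.1625-.95) if len(h)>10 else 0
plan([.5827,.2204,.1496],2.029)
E
```

```text
handle 4155 (array([0.58003058, 0.22203137]), array([41.31840134, 41.90097809]), np.float32(-0.23391981)) -1.1125
t 11.35 pos [0.5828 0.2201 0.1496] yaw 2.029 shift [0.03 0.01 0.  ] turn -0.0 F [-3.3 -2.   5.8] T [-0.39  0.7   0.01] gap 0.149 q [-0.67  0.57  0.33  1.82 -0.25  0.8   0.25]
```

View pics/w4.png

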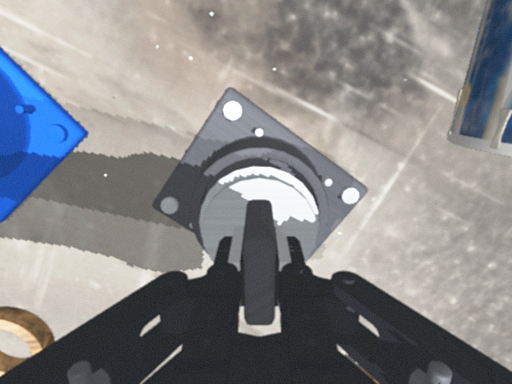

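The handle (column ~259) points straight at the peg at (259,132), so it is lined up clockwise. Now anticlockwise by 1.90.

Emit:
carry_out --commands '[0, 0, 0, 0, -0.08, 0, 0, 0, 0, -0.16, 0, 0, 0, 0, -0.24, 0, 0, 0, 0, -0.32, 0, 0, 0, 0, -0.4, 0, 0, 0, 0, -0.48, 0, 0, 0, 0, -0.56, 0, 0, 0, 0, -0.64, 0, 0, 0, 0, -0.72, 0, 0, 0, 0, -0.8, 0, 0, 0, 0, -0.88, 0, 0, 0, 0, -0.96]'

```text
time: 12.55
position: [0.5829, 0.2203, 0.1496]
tool_rot: [[-0.989, 0.15, 0.001], [0.15, 0.989, 0.0], [-0.001, 0.001, -1.0]]
wrist_force: [-1.6, -1.3, 4.5]
finger_gap: 0.155
grip_force: 80.1
```

```bash
python3 - <<'E'
from h import *
plan([.5827,.2204,.1496],3.929)
E
```

```text
t 12.55 pos [0.5829 0.2203 0.1496] yaw 2.991 shift [ 0.02  0.   -0.  ] turn -0.938 F [-1.6 -1.3  4.5] T [-0.33  0.48 -0.13] gap 0.155 q [-0.49  0.55  0.08  1.8  -0.06  0.79  1.04]
```

Emit:
carry_out --commands '[0, 0, 0, 0, -0.08, 0, 0, 0, 0, -0.16, 0, 0, 0, 0, -0.24, 0, 0, 0, 0, -0.32, 0, 0, 0, 0, -0.4, 0, 0, 0, 0, -0.48, 0, 0, 0, 0, -0.56, 0, 0, 0, 0, -0.64, 0, 0, 0, 0, -0.72, 0, 0, 0, 0, -0.8, 0, 0, 0, 0, -0.88, 0, 0, 0, 0, -0.93, 0, 0, 0, 0, -0.94, 0, 0, 0, 0, -0.94, 0, 0, 0, 0, -0.94]'

```text
time: 14.05
position: [0.5829, 0.2207, 0.1496]
tool_rot: [[-0.707, -0.708, 0.001], [-0.708, 0.707, 0.001], [-0.001, -0.0, -1.0]]
wrist_force: [-2.8, -0.5, 5.1]
finger_gap: 0.152
grip_force: 80.2
```

```bash
python3 - <<'E'
from h import *
X,ok,px=wrist("w5")
plan([.5827,.2204,.1496],3.929)
E
```

```text
t 14.1 pos [0.5829 0.2207 0.1496] yaw -2.355 shift [ 0.04 -0.01 -0.  ] turn -6.284 F [-2.5 -0.4  5.4] T [-0.13  0.57 -0.04] gap 0.152 q [-0.31  0.56 -0.16  1.79  0.12  0.8   1.83]
```

View pics/w5.png

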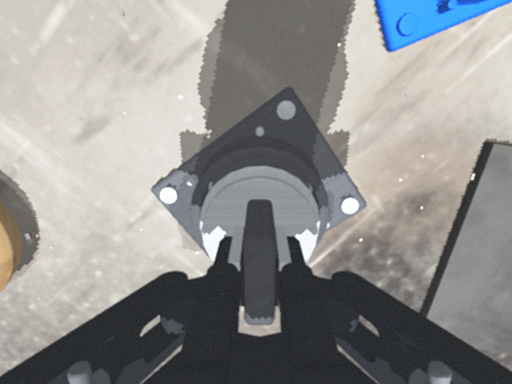

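Lined up with the other peg at (259,131), still home. Releasing now and withdrawing upward.

Emit:
carry_out --commands '[0, 0, 0, -0.03, 0, 0, 0, 0, -0.03, 0, 0.3, 0, 0, -0.03, 0, 0.6, 0, 0, -0.03, 0, 0.6, 0, 0, -0.03, 0, 0.6, 0, 0, -0.03, 0, 0.6, 0, 0, -0.03, 0, 0.6, 0, 0, -0.03, 0, 0.6, 0, 0, -2, 0, 0.6, 0, 0, -5, 0, 0.6, 0, 0, -9, 0, 0.6, 0, 0, -13, 0, 0.6, 0, 0, -15, 0, 0.6, 0, 0, -15, 0]'

```text
time: 15.5
position: [0.584, 0.2211, 0.3028]
tool_rot: [[-0.706, -0.708, 0.007], [-0.708, 0.706, 0.003], [-0.007, -0.003, -1.0]]
wrist_force: [-0.4, 0.5, -0.7]
finger_gap: 0.598
grip_force: 0.0
```

```bash
python3 - <<'E'
from h import *
X,ok,px=wrist("w6")
d=np.hypot(X[...,0]-.583,X[...,1]-.2204)
h=X[ok&(d<.05)&(X[...,2]>.10)&(X[...,2]<.13)]; print("handle",len(h),rect(h[:,:2]),np.median(h[:,2]),"home top .115")
h=X[ok&(d<.06)&(X[...,2]>.062)&(X[...,2]<.075)]; print("collar",rect(h[:,:2]),np.median(h[:,2]),"home .067")
plan([.5827,.2204,.1496],3.929)
E
```

```text
handle 707 (array([0.5822818 , 0.21997525]), array([42.8768425 , 14.04907894]), np.float32(0.7910112)) 0.11505148339212404 home top .115
collar (array([0.58159741, 0.21995465]), array([65.22071075, 66.96213531]), np.float32(-0.8031261)) 0.06739627733450232 home .067
t 15.55 pos [0.583  0.2206 0.3002] yaw -2.354 shift [ 0.08  0.02 15.06] turn -6.283 F [-0.2  0.1 -0.8] T [-0.    0.05 -0.  ] gap 0.598 q [-0.3   0.39 -0.18  1.66  0.08  1.09  1.86]
```

Home, upright and at yaw 0.791 against a target of 0.787. Handing in.

```bash
python3 -c "
from cell import ticket
print(ticket.job_done())"
```

```text
the job is handed in; nothing more can be done
None
```

The job is handed in: the arbor is home and upright in the spindle, turned to the clockwise and then the anticlockwise pegs, and released at about 15.5 s, with wrist force readings never above about 7 N.

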